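# Roll the big capacitor into the tester's V-rest

## Robot

A 7-joint arm with a two-finger parallel gripper is mounted at the origin on the work surface. World frame = base frame: x ahead of the robot, y to its left, z up, the work surface at z = 0. Lengths are in m, angles in rad, forces in N, time in s.
With the tool pointing down it reaches from about 0.425 to 0.875 m from the base axis. Payload 4.7 kg.
Tool frame: the origin (TCP) lies at the very end of the fingers, on their centre line; the grasp point (between the pads) lies 19 mm behind it; z points along the fingers, y is the line along which they close (so a half turn about z gives the same grasp; the last joint's range is limited). The gripper opens to 87 mm and grips with 3 to 60 N. Pads are 19 mm wide; open, the fingers measure 117 mm over their backs; the gripper's body (75 mm by 190 mm) begins 51 mm behind the grasp point.
Start: joints at [1.265, 0.321, -0.07, 1.45, 0.023, 1.371, -0.057], TCP at [0.204, -0.617, 0.223] pointing down, gripper open.
Joint ranges: [-2.86, 2.86], [-0.3, 2.09], [-1.38, 1.24], [0.06, 2.45], [-1.56, 4.7], [0.09, 2.05], [-2.69, 2.69]. Speed limits (rad/s): [2.57, 2.57, 3.14, 3.14, 3.14, 3.14, 3.14].

## Interface

Orientations are given as a rotation vector (axis times angle).
In Python, from bench import ctrl, vision gives the robot as it stands.
- The arm moves only by the tool jog_arm, never from a script. Its argument "increments" is a list of rows, each an object of numbers: "tx", "ty", "tz": the shift along the tool's x, y, z in mm; "wx", "wy", "wz": the turn, a rotation vector about the tool's x, y, z in rad; "gripper": the opening, from 0 (shut) to 1 (fully open). In form: [{"tx": .., "ty": .., "tz": .., "wx": .., "wy": .., "wz": .., "gripper": ..}, ...]. A call has exactly 5 rows; each row is the pose to reach, as a shift and turn from the pose commanded when the call began, along the tool's axes at that moment; what a row does not reach only later rows make up. A row lasts 1/12 s, in which the tool goes at most 41.7 mm and 7.16 degrees, less where a joint would pass 70% of its speed; a pose out of reach is approached as far as the arm can. A call with a gripper value outside its range is refused whole. The fingers move at their own pace and stop on an object; "grip_force" is the grip in N (left out, the last holds). Time passes only in rows, so rows that repeat a pose let the fingers close, or fill a call up. It gives the time, the measured TCP pose, the force, the opening and the grip force at its end, in the units of the state.
- ctrl.get_state(): the state, without advancing time (a new reading comes with each control period).
- vision.get_image(name): name is "scene" or "side" or "wrist"; returns a dict with "color" (384x512x3 uint8, blue, green, red), "fx", "fy", "cx", "cy" (pixels), "extrinsics" (4x4, takes a point from world to camera coordinates). Camera axes: x right, y down, z forward; pixel columns grow to the right and rows downward; lengths in m; the calibration is good to about 2 mm. A picture is of the moment at which its call begins. There is no depth.
- ctrl.close_job(): hands the job in; it is judged then, once.
Trained networks look in the newest picture that a camera, given by its name, has taken for a name from the list of things; names that differ only in an ending like _2 or _b are one class to them, and where a whole thing is asked for, a point or a joint stands for the part that bears it (a point fixed in the world has none). Each returns a list of dicts, best first, with "conf" (0 to 1); they miss things now and then, are a little off and sometimes report something else, mostly with a low value. They report only what shows in the picture. A call takes as long as a camera call. They do not tell look-alikes from the thing itself.
- vision.spot_in(camera, thing): "bbox" ([left, top, right, bottom] in pixels, round what is visible of it).
The state is a dict: "time": time; "joint_positions": joint angles; "qd": joint speeds; "joint_torque": joint torques, N m; "position": TCP position; "tool_rot": TCP orientation; "ft_force": force on the tool from outside, world axes, zero at the start; "torque": the same for the moment, N m; "grip_width": opening from 0.0 (shut) to 1.0 (fully open); "grip_force": force on a finger pad.
Only numpy, scipy, OpenCV 4.12 (cv2) and the standard library are available. Lean on these libraries where they do the work, as an engineer would, in place of code of your own. Each camera call takes 0.05 s, during which the arm holds its last target. There are 200 camera calls.

## Task

Without gripping or lifting it, roll the big capacitor that lies on the bench up the ramp of the capacitor tester and into its V-rest, then push it gently along the V until its terminals touch the contact plate. Only then press the tester's button fully down and let go of it. Leave everything else on the bench where it is.

Things in the scene. Friction and masses are not known exactly. Their poses are not given: they have to be found in the camera images.
- capacitor: the big capacitor: grey cylinder lying on its side, diameter 50, length 100 mm, about 0.24 kg, smooth slippery sleeve, paper strip along it. Origin at its centre (25 mm up at the start); its x axis is the cylinder's axis, within 0.2 rad of the tester's x at the start; +x: plain end, -x: end with two brass terminals standing out a further 10 mm. Its y and z axes turn as it rolls
- capacitor_end (a point): centre of the capacitor's plain (+x) end face
- tester: capacitor tester, fixed, at a yaw of its own. Origin at bench level under the bottom line of its V-rest; x runs along the V, y is the way the capacitor is rolled in, z up. The V's flanks rise at 30 degrees either side, its bottom is 2 mm above the bench, its x runs from -70 to 95 mm. Beyond it the grey housing: 185 mm in x, 95 in y, 50 high, its near wall at y = 30 mm
- ramp_foot (a point): middle of the ramp's lower edge, at bench level (tester x = 12, y = -81 mm); the aluminium ramp, 165 mm wide along x, rises from here to a crest 13 mm high at y = -19 mm; beyond it the near flank of the V goes down
- contact_plate (a point): middle of the face of the upright copper plate that closes the V at its -x end (tester x = -70 mm); it spans y from -26 to 30 mm, with its 16 mm thick black backing it is 60 mm high
- v_rest (a point): where the capacitor's centre is when it lies in the V with its terminals against the contact plate: x = -10, y = 0, z = 31 mm in the tester's frame
- test_button_top (a point): centre of the top of the tester's push button, a black disc 24 mm in diameter in a dark steel collar of 40 mm, its top 68 mm above the bench; pressed straight down 6 mm
- test_button (a joint): travel of the button in m: 0 released, 0.006 fully down (about 4 N); it springs back
- small_can: bystander: upright small capacitor, 35 mm in diameter, 50 mm high; origin under its centre
- tiny_can: bystander: upright small capacitor, 30 mm in diameter, 36 mm high; origin under its centre
- bracket: bystander: U-shaped sheet steel bracket, 45 x 35 mm, 34 mm high; origin under its centre
- multimeter: bystander: black multimeter lying on its back, 95 x 140 x 36 mm; origin under its centre
- screwdriver: bystander: screwdriver, 170 mm long, lying along its x axis; origin under its middle
- spool: bystander: aluminium solder spool standing on its flange, 56 mm in diameter, 36 mm high; origin under its centre
Not all that is in view belongs to the job. What is shaped like the capacitor but orange is not meant.

How it is judged:
On the way, in this order (a step that is already met when the one before it is completed fails the run):
1. the capacitor is rolled: it has turned about its own axis by at least 1 rad (angle between capacitor's own z axis and vertical above 1 rad).
2. the capacitor lies in the V, pushed along until its terminals are at the contact plate (y of capacitor in the frame of tester between -0.004 and 0.004 m and z of capacitor in the frame of tester between 0.027 and 0.034 m and angle between the x axis of capacitor and the x axis of tester, either way round below 0.06 rad and x of capacitor in the frame of tester between -0.014 and -0.006 m and linear speed of capacitor below 0.02 m/s), for 0.2 s.
3. the button is pressed fully down (value of joint test_button above 0.0045 m), for 0.05 s.
At the end, for the whole second after the job is handed in: The capacitor lies at rest in the V: its centre within 4 mm of the V's middle line, at the height of lying on both flanks (27 to 34 mm), its axis within 0.06 rad of the V's, and its terminals within 4 mm of touching the contact plate; the button is up again; no bystander has moved more than 20 mm (all of step 2 and value of joint test_button below 0.0015 m and distance of each of small_can, tiny_can, bracket, multimeter, screwdriver, spool from where it was at the start of the episode below 0.02 m).
It fails at once if the capacitor is lifted: its centre rises above 50 mm, or above 32 mm before it reaches the ramp (height (world z) of capacitor above 0.05 m or (height (world z) of capacitor above 0.032 m and y of capacitor in the frame of tester below -0.095 m)).
It fails at once if the capacitor is tipped: its axis leaves the level by more than 0.35 rad (angle between capacitor's own x axis and vertical below 1.22 rad).
It fails at once if the capacitor is pinched or pushed hard: the fingers bear on it with more than 30 N (contact force between the fingers and capacitor above 30 N).
It fails at once if the button is pressed while the capacitor is not in place against the contact plate (value of joint test_button above 0.003 m and not (y of capacitor in the frame of tester between -0.004 and 0.004 m and z of capacitor in the frame of tester between 0.027 and 0.034 m and angle between the x axis of capacitor and the x axis of tester, either way round below 0.06 rad and x of capacitor in the frame of tester between -0.014 and -0.006 m)).
It fails at once if a bystander is moved by more than 20 mm (distance of any of small_can, tiny_can, bracket, multimeter, screwdriver, spool from where it was at the start of the episode above 0.02 m).
It also fails if it takes over 64 s, if anything falls off the work surface, if the arm or the gripper's body presses on something with over 40 N, if the wrist force passes 120 N, or if a joint passes its speed limit or range.

## Working session

There is one attempt and no reset: what is moved stays moved. The work goes in short steps, Python scripts to look and compute and a tool call to move; the robot and the scene stay as the last step left them, time stands still between calls to the robot, and variables do not carry over. Pictures are saved under pics/ and viewed, at most 10 in all, crops included, and the job is handed in when it is done.

Besides the shell and the picture viewer there is one more tool, called as name(argument=value, ...), one argument or row to a line, values as JSON. jog_arm: Moves the arm, as the interface text tells. Its arguments: {"type":"object","properties":{"increments":{"type":"array"},"grip_force":{"type":"number"}},"required":["increments"]}

```bash
mkdir -p pics; ls
python3 - <<'E'
from bench import ctrl, vision
import cv2, numpy as np
a=vision.get_image("scene");b=vision.get_image("side")
for n,i in(("scene",a),("side",b)):
    cv2.imwrite(f"pics/{n}0.png",i["color"])
    print(n,i["fx"],i["cx"],i["cy"],np.round(i["extrinsics"],3).tolist())
    for t in["capacitor","capacitor_end","tester","ramp_foot","contact_plate","test_button_top","test_button"]:
        try:
            print(t,[(np.round(d["bbox"]).tolist(),round(d["conf"],2)) for d in vision.spot_in(n,t)][:3])
        except Exception as e: print(t,e)
s=ctrl.get_state();print(s["time"],s["position"],s["tool_rot"],s["ft_force"])
E
```

```text
pics
scene 425.8247224606535 258.5950436285386 190.9916062075437 [[0.437, 0.9, -0.004, -0.304], [0.72, -0.352, -0.598, -0.36], [-0.54, 0.258, -0.801, 1.407], [0.0, 0.0, 0.0, 1.0]]
capacitor [([219.0, 288.0, 256.0, 349.0], 0.96), ([122.0, 145.0, 166.0, 170.0], 0.91), ([146.0, 179.0, 195.0, 204.0], 0.81)]
capacitor_end [([119.0, 282.0, 165.0, 335.0], 0.96), ([223.0, 288.0, 252.0, 349.0], 0.81), ([195.0, 203.0, 225.0, 251.0], 0.76)]
tester [([232.0, 142.0, 328.0, 233.0], 0.9)]
ramp_foot [([232.0, 142.0, 329.0, 234.0], 0.87)]
contact_plate [([228.0, 142.0, 325.0, 233.0], 0.57)]
test_button_top []
test_button [([267.0, 241.0, 286.0, 268.0], 0.64), ([304.0, 172.0, 315.0, 187.0], 0.63)]
side 360.292522175702 250.32852722899526 193.8823821366781 [[0.936, -0.351, 0.006, -0.53], [-0.257, -0.697, -0.669, 0.228], [0.239, 0.625, -0.743, 0.931], [0.0, 0.0, 0.0, 1.0]]
capacitor [([221.0, 244.0, 240.0, 289.0], 0.83), ([251.0, 224.0, 292.0, 245.0], 0.81), ([331.0, 210.0, 374.0, 234.0], 0.66)]
capacitor_end [([332.0, 268.0, 370.0, 308.0], 0.91), ([248.0, 222.0, 290.0, 248.0], 0.84), ([155.0, 275.0, 198.0, 319.0], 0.64)]
tester [([193.0, 156.0, 275.0, 224.0], 0.82)]
ramp_foot [([197.0, 158.0, 276.0, 227.0], 0.55)]
contact_plate [([197.0, 154.0, 275.0, 230.0], 0.93)]
test_button_top [([195.0, 158.0, 277.0, 225.0], 0.69)]
test_button [([239.0, 160.0, 242.0, 168.0], 0.52)]
0.8 [ 0.2043039  -0.61709607  0.22259179] [ 3.10139026e+00  5.00148246e-01 -5.91886165e-05] [-0.07161865  0.39019802  0.634448  ]
```

Run:
```python
import cv2, numpy as np
a=cv2.imread("pics/scene0.png")[125:365,90:350]; cv2.imwrite("pics/s1.png",cv2.resize(a,None,fx=2.5,fy=2.5,interpolation=2)[:600,:800])
b=cv2.imread("pics/side0.png")[140:330,140:400]; cv2.imwrite("pics/s2.png",cv2.resize(b,None,fx=3,fy=3,interpolation=2))
```

```text
(no output)
```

View pics/s1.png

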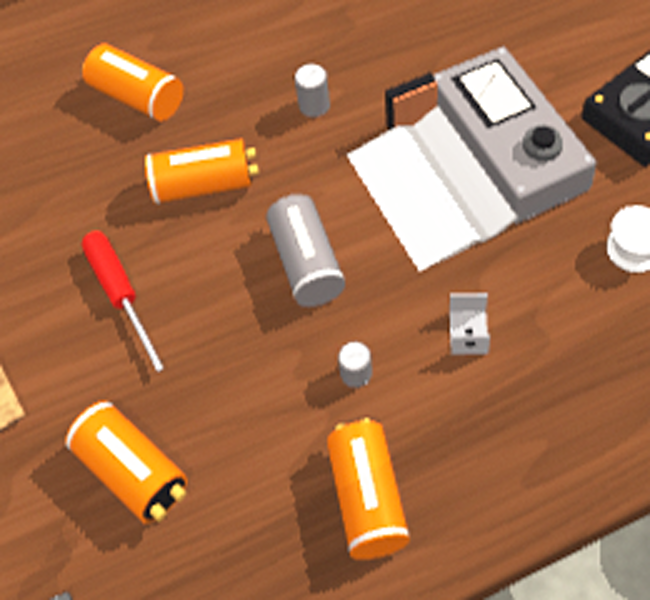

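View pics/s2.png

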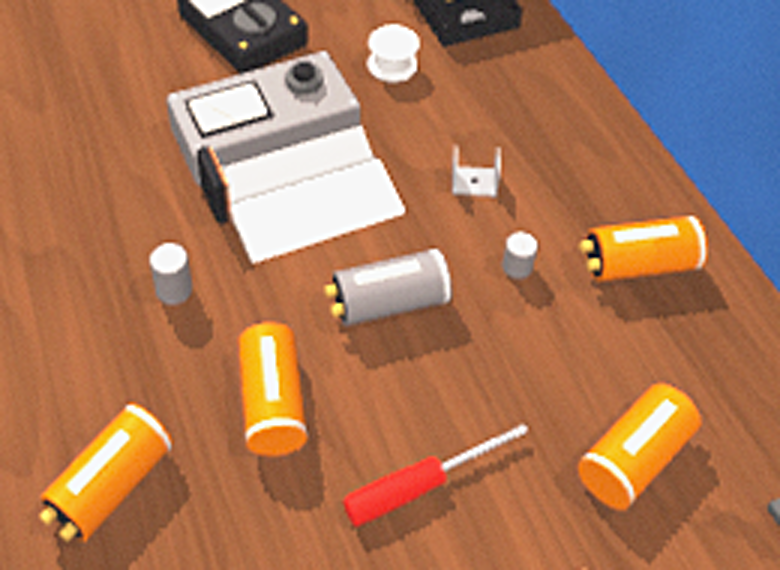

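The grey cylinder at scene px (212,225) / side px (270,235) is the capacitor: the four others of that shape are orange. Its terminals point to the left in the side view, towards the contact plate. The tester is at scene (280,188), with the ramp foot corners at scene (229,187) and (258,233). The button is at (308,179).

```bash
cat > h.py <<'E'
import numpy as np, cv2
from scipy.optimize import least_squares, minimize
from scipy.spatial.transform import Rotation as R
def proj(i,P):
    P=np.atleast_2d(P);E=i["extrinsics"];c=P@E[:3,:3].T+E[:3,3]
    return np.c_[i["fx"]*c[:,0]/c[:,2]+i["cx"],i["fy"]*c[:,1]/c[:,2]+i["cy"]]
def tw(p,P):
    P=np.atleast_2d(P);c,s=np.cos(p[2]),np.sin(p[2])
    return np.c_[p[0]+c*P[:,0]-s*P[:,1],p[1]+s*P[:,0]+c*P[:,1],P[:,2]]
th=np.linspace(0,2*np.pi,24)
CYL=np.concatenate([np.c_[np.full(24,x),.025*np.cos(th),.025*np.sin(th)] for x in(-.05,.05)])
def capfit(ims,p0,z=.025,pad=22):
    """fit x,y,yaw of the cylinder to the grey silhouettes"""
    masks=[]
    for i in ims:
        hsv=cv2.cvtColor(i["color"],cv2.COLOR_BGR2HSV);m=(hsv[...,1]<70).astype(np.uint8)
        h=proj(i,tw(p0,CYL+[0,0,z]));roi=np.zeros_like(m)
        roi=cv2.dilate(cv2.fillConvexPoly(roi,cv2.convexHull(h.astype(np.int32)),1),np.ones((pad,pad)))
        _,l,st,_=cv2.connectedComponentsWithStats(m*roi);masks.append(l==1+st[1:,4].argmax())
    def cost(p):
        s=0
        for i,m in zip(ims,masks):
            r=np.zeros(m.shape,np.uint8);h=cv2.convexHull(proj(i,tw(p,CYL+[0,0,z])).astype(np.float32))
            cv2.fillConvexPoly(r,np.round(h*16).astype(np.int32),255,cv2.LINE_AA,4);s+=np.abs(r/255.-m).sum()/m.sum()
        return s
    best=minimize(cost,p0,method="Nelder-Mead",options=dict(initial_simplex=[p0,p0+[.01,0,0],p0+[0,.01,0],p0+[0,0,.15]]))
    return best.x,best.fun
E
python3 - <<'E'
from bench import ctrl, vision
from h import *
a=vision.get_image("scene");b=vision.get_image("side")
S=lambda u,v:np.array([90+u/2.5,125+v/2.5]); D=lambda u,v:np.array([140+u/3,140+v/3])
F0=[-.0705,-.081,0];F1=[.0945,-.081,0]
obs=[(a,F0,S(347,154)),(a,F1,S(421,270)),(b,F0,D(262,260)),(b,F1,D(405,208)),
 (a,[-.07,-.026,.06],S(393,102)),(b,[-.07,-.026,.06],D(207,150))]
Bt=[(a,S(544,134)),(b,D(303,70))]
f=lambda q:np.concatenate([(proj(i,tw(q[:3],P))-o)[0] for i,P,o in obs]+[(proj(i,tw(q[:3],[q[3],q[4],.068]))-o)[0] for i,o in Bt])
best=min((least_squares(f,[.55,-.1,y,.05,.08],loss="soft_l1") for y in(0,1.5,3,-1.5)),key=lambda r:r.cost)
T=best.x;print("tester",T.round(4),f(T).round(1))
# capacitor initial from rays at z=.025
g=least_squares(lambda p:np.r_[(proj(a,[*p,.025])-[212,225])[0],(proj(b,[*p,.025])-[270,235])[0]],[.5,-.2]).x
p,c=capfit([a,b],np.r_[g,T[2]]);print("cap",p.round(4),c)
t=tw([0,0,-T[2]],[p[0]-T[0],p[1]-T[1],0])[0];print("cap in tester",t.round(4),p[2]-T[2])
s=ctrl.get_state();print(s["time"],s["position"],R.from_rotvec(s["tool_rot"]).as_matrix().round(3).tolist())
for n in["small_can","tiny_can","bracket","spool","screwdriver"]:
    r=[vision.spot_in(k,n) for k in("scene","side")]
    if r[0] and r[1]:
        q=[((d[0]["bbox"][0]+d[0]["bbox"][2])/2,(d[0]["bbox"][1]+d[0]["bbox"][3])/2) for d in r]
        e=least_squares(lambda p:np.r_[(proj(a,p)-q[0])[0],(proj(b,p)-q[1])[0]],[.5,-.2,.02])
        print(n,tw([0,0,-T[2]],e.x-np.r_[T[:2],0])[0].round(3),e.cost.round(1))
E
```

```text
tester [0.5565 0.0964 0.0443 0.0494 0.0839] [ 0.4  0.1 -0.   0.1 -2.8 -0.8  0.3 -0.3 -0.4 -0.8  8.1  9.3 -0.4  0.1
 -0.  -0.9]
cap [ 0.5951 -0.08   -0.086 ] 0.24028140940586756
cap in tester [ 0.0307 -0.1779  0.    ] -0.13026738893465487
0.9 [ 0.20433815 -0.61707476  0.22261374] [[0.949, 0.314, -0.0], [0.314, -0.949, -0.0], [-0.0, 0.0, -1.0]]
small_can [ 0.053 -0.182  0.232] 486.3
bracket [ 0.18  -0.07   0.008] 1.6
spool [0.174 0.118 0.024] 0.8
screwdriver [-0.016 -0.355  0.008] 0.0
```

jog_arm(
  increments=[
    {"tx": 34,"ty": -22,"tz": 7,"gripper": 0.55},
    {"tx": 68,"ty": -44,"tz": 14,"gripper": 0.55},
    {"tx": 102,"ty": -66,"tz": 21,"gripper": 0.55},
    {"tx": 136,"ty": -88,"tz": 28,"gripper": 0.55},
    {"tx": 170,"ty": -110,"tz": 35,"gripper": 0.55},
  ],
)

```text
validation failed for argument at $.in...
```

jog_arm(
  increments=[
    {"tx": 34,"ty": -22,"tz": 7,"gripper": 0.55},
    {"tx": 68,"ty": -44,"tz": 14,"gripper": 0.55},
    {"tx": 102,"ty": -66,"tz": 21,"gripper": 0.55},
    {"tx": 136,"ty": -88,"tz": 28,"gripper": 0.55},
    {"tx": 170,"ty": -110,"tz": 35,"gripper": 0.55},
  ],
)

```text
validation failed for argument at $.in...
```

jog_arm(
  increments=[
    {"tx": 34,"ty": -22,"tz": 5,"gripper": 0.55},
    {"tx": 68,"ty": -44,"tz": 10,"gripper": 0.55},
    {"tx": 102,"ty": -66,"tz": 15,"gripper": 0.55},
    {"tx": 136,"ty": -88,"tz": 20,"gripper": 0.55},
    {"tx": 170,"ty": -110,"tz": 25,"gripper": 0.55},
  ],
)

```text
validation failed for argument at $.in...
```

jog_arm(
  increments=[
    {"wz": -0.116},
    {"wz": -0.232},
    {"wz": -0.348},
    {"wz": -0.464},
    {"wz": -0.58},
  ],
)

```text
validation failed for argument at $.in...
```

jog_arm(
  increments=[
    {"wz": -0.116},
    {"wz": -0.232},
    {"wz": -0.348},
    {"wz": -0.464},
    {"wz": -0.58},
  ],
)

```text
validation failed for argument at $.in...
```

jog_arm(
  increments=[
    {"tx": 34,"ty": -22,"tz": 7,"wx": 0,"wy": 0,"wz": 0,"gripper": 0.55},
    {"tx": 68,"ty": -44,"tz": 14,"wx": 0,"wy": 0,"wz": 0,"gripper": 0.55},
    {"tx": 102,"ty": -66,"tz": 21,"wx": 0,"wy": 0,"wz": 0,"gripper": 0.55},
    {"tx": 136,"ty": -88,"tz": 28,"wx": 0,"wy": 0,"wz": 0,"gripper": 0.55},
    {"tx": 170,"ty": -110,"tz": 35,"wx": 0,"wy": 0,"wz": 0,"gripper": 0.55},
  ],
)

```text
time: 1.82
position: [0.3321, -0.4576, 0.1875]
tool_rot: [3.101, 0.5, 0.0]
ft_force: [1.6, 0.3, 0.3]
grip_width: 0.708
grip_force: 0.0
```

jog_arm(
  increments=[
    {"tx": 34,"ty": -22,"tz": 7,"wx": 0,"wy": 0,"wz": 0,"gripper": 0.55},
    {"tx": 68,"ty": -44,"tz": 14,"wx": 0,"wy": 0,"wz": 0,"gripper": 0.55},
    {"tx": 102,"ty": -66,"tz": 21,"wx": 0,"wy": 0,"wz": 0,"gripper": 0.55},
    {"tx": 136,"ty": -88,"tz": 28,"wx": 0,"wy": 0,"wz": 0,"gripper": 0.55},
    {"tx": 170,"ty": -110,"tz": 35,"wx": 0,"wy": 0,"wz": 0,"gripper": 0.55},
  ],
)

```text
time: 2.23
position: [0.4589, -0.2998, 0.1527]
tool_rot: [3.101, 0.5, 0.001]
ft_force: [1.3, -0.1, -0.3]
grip_width: 0.554
grip_force: 0.0
```

jog_arm(
  increments=[
    {"tx": 34,"ty": -22,"tz": 5,"wx": 0,"wy": 0,"wz": 0,"gripper": 0.55},
    {"tx": 68,"ty": -44,"tz": 10,"wx": 0,"wy": 0,"wz": 0,"gripper": 0.55},
    {"tx": 102,"ty": -66,"tz": 15,"wx": 0,"wy": 0,"wz": 0,"gripper": 0.55},
    {"tx": 136,"ty": -88,"tz": 20,"wx": 0,"wy": 0,"wz": 0,"gripper": 0.55},
    {"tx": 170,"ty": -110,"tz": 25,"wx": 0,"wy": 0,"wz": 0,"gripper": 0.55},
  ],
)

```text
time: 2.65
position: [0.5858, -0.142, 0.1276]
tool_rot: [3.101, 0.5, 0.001]
ft_force: [0.5, -0.5, -0.3]
grip_width: 0.552
grip_force: 0.0
```

jog_arm(
  increments=[
    {"tx": 0,"ty": 0,"tz": 0,"wx": 0,"wy": 0,"wz": -0.116,"gripper": 0.55},
    {"tx": 0,"ty": 0,"tz": 0,"wx": 0,"wy": 0,"wz": -0.232,"gripper": 0.55},
    {"tx": 0,"ty": 0,"tz": 0,"wx": 0,"wy": 0,"wz": -0.348,"gripper": 0.55},
    {"tx": 0,"ty": 0,"tz": 0,"wx": 0,"wy": 0,"wz": -0.464,"gripper": 0.55},
    {"tx": 0,"ty": 0,"tz": 0,"wx": 0,"wy": 0,"wz": -0.58,"gripper": 0.55},
  ],
)

```text
time: 3.07
position: [0.5848, -0.1434, 0.1275]
tool_rot: [2.825, 1.375, -0.0]
ft_force: [-0.7, -0.2, 0.3]
grip_width: 0.547
grip_force: 0.0
```

jog_arm(
  increments=[
    {"tx": 0,"ty": 0,"tz": 0,"wx": 0,"wy": 0,"wz": -0.116,"gripper": 0.55},
    {"tx": 0,"ty": 0,"tz": 0,"wx": 0,"wy": 0,"wz": -0.232,"gripper": 0.55},
    {"tx": 0,"ty": 0,"tz": 0,"wx": 0,"wy": 0,"wz": -0.348,"gripper": 0.55},
    {"tx": 0,"ty": 0,"tz": 0,"wx": 0,"wy": 0,"wz": -0.464,"gripper": 0.55},
    {"tx": 0,"ty": 0,"tz": 0,"wx": 0,"wy": 0,"wz": -0.585,"gripper": 0.55},
  ],
)

```text
time: 3.48
position: [0.5847, -0.1436, 0.1276]
tool_rot: [2.309, 2.13, -0.0]
ft_force: [0.0, 0.6, -0.6]
grip_width: 0.549
grip_force: 0.0
```

Run:
```python
from bench import ctrl, vision
from h import *
w=vision.get_image("wrist")
p=np.array([.5951,-.08,-.086]);T=[.5565,.0964,.0443]
im=w["color"].copy()
h=cv2.convexHull(proj(w,tw(p,CYL+[0,0,.025])).astype(np.int32));cv2.polylines(im,[h],True,(0,255,0))
q=proj(w,tw(T,[[-.0705,-.081,0],[.0945,-.081,0],[.0945,-.019,.013],[-.0705,-.019,.013]])).astype(np.int32);cv2.polylines(im,[q],True,(0,0,255))
cv2.imwrite("pics/w1.png",im);print(h.min(0),h.max(0),q.tolist(),w["extrinsics"].round(3).tolist())
```

```text
[[194  90]] [[324 151]] [[127, 20], [319, -6], [317, -107], [101, -74]] [[0.997, -0.081, 0.0, -0.595], [-0.078, -0.963, 0.259, -0.099], [-0.02, -0.258, -0.966, 0.272], [0.0, 0.0, 0.0, 1.0]]
```

View pics/w1.png

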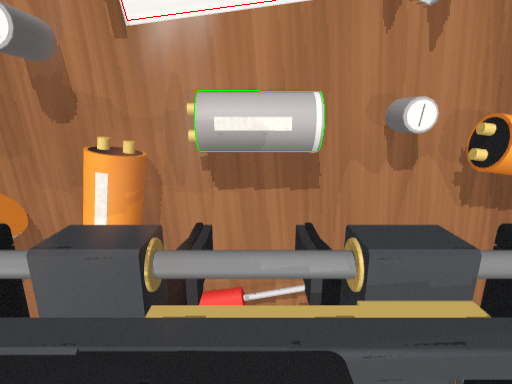

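jog_arm(
  increments=[
    {"tx": 0,"ty": 5,"tz": 36,"wx": 0,"wy": 0,"wz": 0,"gripper": 0.55},
    {"tx": 0,"ty": 5,"tz": 72,"wx": 0,"wy": 0,"wz": 0,"gripper": 0.55},
    {"tx": 0,"ty": 5,"tz": 95,"wx": 0,"wy": 0,"wz": 0,"gripper": 0.55},
    {"tx": 3,"ty": 5,"tz": 109,"wx": 0,"wy": 0,"wz": 0,"gripper": 0.55},
    {"tx": 10,"ty": 5,"tz": 109,"wx": 0,"wy": 0,"wz": 0,"gripper": 0.55},
  ],
)

```text
time: 3.95
position: [0.5879, -0.1346, 0.0152]
tool_rot: [-2.315, -2.117, 0.006]
ft_force: [-0.4, 0.2, 0.3]
grip_width: 0.551
grip_force: 0.0
```

jog_arm(
  increments=[
    {"tx": 5,"ty": 0,"tz": 0,"wx": 0,"wy": 0,"wz": 0,"gripper": 0.55},
    {"tx": 10,"ty": 0,"tz": 0,"wx": 0,"wy": 0,"wz": 0,"gripper": 0.55},
    {"tx": 15,"ty": 0,"tz": 0,"wx": 0,"wy": 0,"wz": 0,"gripper": 0.55},
    {"tx": 20,"ty": 0,"tz": 0,"wx": 0,"wy": 0,"wz": 0,"gripper": 0.55},
    {"tx": 24,"ty": 0,"tz": 0,"wx": 0,"wy": 0,"wz": 0,"gripper": 0.55},
  ],
)

```text
time: 4.37
position: [0.5936, -0.1094, 0.0199]
tool_rot: [2.313, 2.123, 0.002]
ft_force: [0.2, 0.6, -0.0]
grip_width: 0.549
grip_force: 0.0
```

jog_arm(
  increments=[
    {"tx": 4,"ty": 0,"tz": 0,"wx": 0,"wy": 0,"wz": -0.01,"gripper": 0.55},
    {"tx": 8,"ty": 0,"tz": 0,"wx": 0,"wy": 0,"wz": -0.02,"gripper": 0.55},
    {"tx": 12,"ty": 0,"tz": 0,"wx": 0,"wy": 0,"wz": -0.03,"gripper": 0.55},
    {"tx": 16,"ty": 0,"tz": 0,"wx": 0,"wy": 0,"wz": -0.04,"gripper": 0.55},
    {"tx": 20,"ty": 0,"tz": 0,"wx": 0,"wy": 0,"wz": -0.05,"gripper": 0.55},
  ],
)

```text
time: 4.78
position: [0.5943, -0.0898, 0.0185]
tool_rot: [-2.26, -2.182, 0.0]
ft_force: [-0.3, 0.6, -0.2]
grip_width: 0.548
grip_force: 0.0
```

```bash
cat > look.py <<'E'
from bench import ctrl, vision
from h import *
import sys
T=np.array([.5565,.0964,.0443]);toT=lambda P:tw([0,0,-T[2]],np.asarray(P)-np.r_[T[:2],0])[0]
s=ctrl.get_state();M=R.from_rotvec(s["tool_rot"]).as_matrix()
print("t",s["time"],"tcp in tester",toT(s["position"]).round(4),"tool y yaw rel",round(np.arctan2(M[1,1],M[0,1])-T[2],3),s["ft_force"].round(1) if hasattr(s["ft_force"],"round") else s["ft_force"])
w=vision.get_image("wrist");cv2.imwrite(sys.argv[1],w["color"])
y=float(sys.argv[2]);z=float(sys.argv[3]);x=float(sys.argv[4])
p0=np.r_[tw(T,[x,y,0])[0][:2],T[2]+float(sys.argv[5])]
p,c=capfit([w],p0,z);print("cap in tester",toT([*p[:2],0]).round(4),"yaw rel",(p[2]-T[2]).round(3),"cost",round(c,3))
im=w["color"].copy();cv2.polylines(im,[cv2.convexHull(proj(w,tw(p,CYL+[0,0,z])).astype(np.int32))],True,(0,255,0));cv2.imwrite(sys.argv[1],im)
E
python3 look.py pics/w2.png -0.15 0.025 0.031 -0.08
```

```text
t 4.7833 tcp in tester [ 0.0295 -0.1877  0.0185] tool y yaw rel -0.079 [-0.3  0.6 -0.2]
cap in tester [ 0.0345 -0.1504  0.    ] yaw rel -0.133 cost 0.053
```

jog_arm(
  increments=[
    {"tx": 3,"ty": 0,"tz": 0,"wx": 0,"wy": 0,"wz": -0.015,"gripper": 0.55},
    {"tx": 6,"ty": 0,"tz": 0,"wx": 0,"wy": 0,"wz": -0.03,"gripper": 0.55},
    {"tx": 9,"ty": 0,"tz": 0,"wx": 0,"wy": 0,"wz": -0.045,"gripper": 0.55},
    {"tx": 12,"ty": 0,"tz": 0,"wx": 0,"wy": 0,"wz": -0.06,"gripper": 0.55},
    {"tx": 15,"ty": 0,"tz": 0,"wx": 0,"wy": 0,"wz": -0.075,"gripper": 0.55},
  ],
)

```text
time: 5.25
position: [0.5949, -0.0749, 0.0185]
tool_rot: [2.176, 2.266, -0.0]
ft_force: [0.5, 0.3, 0.3]
grip_width: 0.556
grip_force: 0.1
```

```bash
python3 look.py pics/w3.png -0.13 0.025 0.034 -0.08
```

```text
t 5.25 tcp in tester [ 0.0308 -0.1729  0.0185] tool y yaw rel -0.004 [0.5 0.3 0.3]
cap in tester [ 0.0367 -0.1329  0.    ] yaw rel -0.137 cost 0.033
```

jog_arm(
  increments=[
    {"tx": 4,"ty": 2,"tz": 0,"wx": 0,"wy": 0,"wz": 0,"gripper": 0.65},
    {"tx": 8,"ty": 4,"tz": 0,"wx": 0,"wy": 0,"wz": 0,"gripper": 0.65},
    {"tx": 12,"ty": 6,"tz": 0,"wx": 0,"wy": 0,"wz": 0,"gripper": 0.65},
    {"tx": 16,"ty": 7,"tz": 0,"wx": 0,"wy": 0,"wz": 0,"gripper": 0.65},
    {"tx": 20,"ty": 8,"tz": 0,"wx": 0,"wy": 0,"wz": 0,"gripper": 0.65},
  ],
)

```text
time: 5.72
position: [0.6023, -0.0542, 0.0185]
tool_rot: [-2.177, -2.265, -0.0]
ft_force: [0.7, 0.6, -0.2]
grip_width: 0.646
grip_force: 0.0
```

jog_arm(
  increments=[
    {"tx": 4,"ty": 0,"tz": 0,"wx": 0,"wy": 0,"wz": 0,"gripper": 0.65},
    {"tx": 8,"ty": 0,"tz": 0,"wx": 0,"wy": 0,"wz": 0,"gripper": 0.65},
    {"tx": 12,"ty": 0,"tz": 0,"wx": 0,"wy": 0,"wz": 0,"gripper": 0.65},
    {"tx": 16,"ty": 0,"tz": 0,"wx": 0,"wy": 0,"wz": 0,"gripper": 0.65},
    {"tx": 20,"ty": 0,"tz": 0,"wx": 0,"wy": 0,"wz": 0,"gripper": 0.65},
  ],
)

```text
time: 6.13
position: [0.6012, -0.0344, 0.0185]
tool_rot: [2.178, 2.264, -0.0]
ft_force: [-0.2, 0.1, 0.6]
grip_width: 0.649
grip_force: 0.0
```

```bash
python3 look.py pics/w4.png -0.092 0.025 0.041 -0.12
```

```text
t 6.1333 tcp in tester [ 0.0389 -0.1327  0.0185] tool y yaw rel -0.005 [-0.2  0.1  0.6]
cap in tester [ 0.0411 -0.0894  0.    ] yaw rel -0.179 cost 0.125
```

View pics/w4.png

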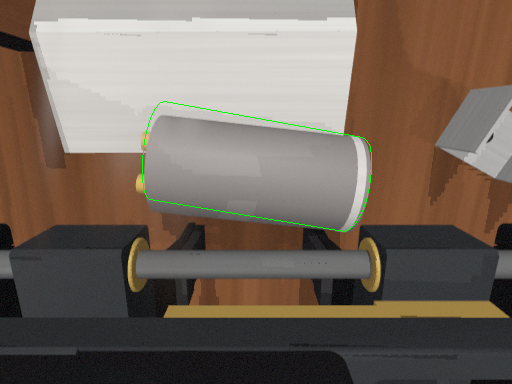

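The picture shows the capacitor touching the ramp foot. Its axis is tilted about 0.12 rad in the picture, and its plain end at px (365,185) is near the ramp's right edge. It should square up as the right finger pushes it against the ramp.

```bash
sed -i 's/m=(hsv\[...,1\]<70).astype(np.uint8)/m=((hsv[...,1]<70)\&(hsv[...,2]<165)).astype(np.uint8);m=cv2.morphologyEx(m,cv2.MORPH_CLOSE,np.ones((5,5)))/; s/in(-.05,.05)\]/in(-.05,.046)]/' h.py
sed -i 's/masks.append(l==1+st\[1:,4\].argmax())/m=(l==1+st[1:,4].argmax()).astype(np.uint8);c,_=cv2.findContours(m,cv2.RETR_EXTERNAL,2);masks.append(cv2.fillPoly(m,c,1))/' h.py
python3 look.py pics/w5.png -0.096 0.025 0.040 -0.12
```

```text
t 6.1833 tcp in tester [ 0.0389 -0.1315  0.0186] tool y yaw rel -0.004 [ 0.   1.1 -0.1]
cap in tester [ 0.0443 -0.0911  0.    ] yaw rel -0.115 cost 0.215
```

jog_arm(
  increments=[
    {"tx": 3,"ty": 0,"tz": 0,"wx": 0,"wy": 0,"wz": 0,"gripper": 0.65},
    {"tx": 6,"ty": 0,"tz": 0,"wx": 0,"wy": 0,"wz": 0,"gripper": 0.65},
    {"tx": 9,"ty": 0,"tz": 0,"wx": 0,"wy": 0,"wz": 0,"gripper": 0.65},
    {"tx": 12,"ty": 0,"tz": 0,"wx": 0,"wy": 0,"wz": 0,"gripper": 0.65},
    {"tx": 15,"ty": 0,"tz": 0,"wx": 0,"wy": 0,"wz": 0,"gripper": 0.65},
  ],
)

```text
time: 6.65
position: [0.6009, -0.0199, 0.0186]
tool_rot: [2.178, 2.264, -0.0]
ft_force: [0.7, -1.7, 0.3]
grip_width: 0.654
grip_force: 0.6
```

```bash
python3 look.py pics/w6.png -0.08 0.025 0.040 -0.08
```

```text
t 6.65 tcp in tester [ 0.0392 -0.1182  0.0186] tool y yaw rel -0.006 [ 0.7 -1.7  0.3]
cap in tester [ 0.044 -0.082  0.   ] yaw rel -0.015 cost 0.058
```

jog_arm(
  increments=[
    {"tx": 4,"ty": 0,"tz": -1,"wx": 0,"wy": 0,"wz": 0,"gripper": 0.65},
    {"tx": 8,"ty": 0,"tz": -2,"wx": 0,"wy": 0,"wz": 0,"gripper": 0.65},
    {"tx": 12,"ty": 0,"tz": -2,"wx": 0,"wy": 0,"wz": 0,"gripper": 0.65},
    {"tx": 16,"ty": 0,"tz": -2,"wx": 0,"wy": 0,"wz": 0,"gripper": 0.65},
    {"tx": 20,"ty": 0,"tz": -2,"wx": 0,"wy": 0,"wz": 0,"gripper": 0.65},
  ],
)

```text
time: 7.12
position: [0.5999, 0.0006, 0.0206]
tool_rot: [2.177, 2.264, -0.0]
ft_force: [-0.2, -1.5, 1.1]
grip_width: 0.652
grip_force: 0.8
```

```bash
python3 look.py pics/w7.png -0.062 0.030 0.044 0
```

```text
t 7.1167 tcp in tester [ 0.0391 -0.0976  0.0206] tool y yaw rel -0.005 [-0.2 -1.5  1.1]
cap in tester [ 0.0441 -0.0616  0.    ] yaw rel -0.004 cost 0.076
```

jog_arm(
  increments=[
    {"tx": 4,"ty": 0,"tz": 0,"wx": 0,"wy": 0,"wz": 0,"gripper": 0.65},
    {"tx": 8,"ty": 0,"tz": 0,"wx": 0,"wy": 0,"wz": 0,"gripper": 0.65},
    {"tx": 12,"ty": 0,"tz": 0,"wx": 0,"wy": 0,"wz": 0,"gripper": 0.65},
    {"tx": 16,"ty": 0,"tz": 0,"wx": 0,"wy": 0,"wz": 0,"gripper": 0.65},
    {"tx": 20,"ty": 0,"tz": 0,"wx": 0,"wy": 0,"wz": 0,"gripper": 0.65},
  ],
)

```text
time: 7.58
position: [0.5991, 0.0206, 0.0205]
tool_rot: [-2.178, -2.264, 0.0]
ft_force: [-0.3, -1.5, 0.1]
grip_width: 0.649
grip_force: 0.8
```

jog_arm(
  increments=[
    {"tx": 3,"ty": 0,"tz": 0,"wx": 0,"wy": 0,"wz": 0,"gripper": 0.65},
    {"tx": 6,"ty": 0,"tz": 0,"wx": 0,"wy": 0,"wz": 0,"gripper": 0.65},
    {"tx": 9,"ty": 0,"tz": 0,"wx": 0,"wy": 0,"wz": 0,"gripper": 0.65},
    {"tx": 12,"ty": 0,"tz": 0,"wx": 0,"wy": 0,"wz": 0,"gripper": 0.65},
    {"tx": 15,"ty": 0,"tz": 0,"wx": 0,"wy": 0,"wz": 0,"gripper": 0.65},
  ],
)

```text
time: 8.0
position: [0.5986, 0.0353, 0.0205]
tool_rot: [2.178, 2.264, -0.0]
ft_force: [0.5, -0.8, 0.5]
grip_width: 0.648
grip_force: 0.8
```

jog_arm(
  increments=[
    {"tx": 2,"ty": 0,"tz": 0,"wx": 0,"wy": 0,"wz": 0,"gripper": 0.65},
    {"tx": 4,"ty": 0,"tz": 0,"wx": 0,"wy": 0,"wz": 0,"gripper": 0.65},
    {"tx": 6,"ty": 0,"tz": 0,"wx": 0,"wy": 0,"wz": 0,"gripper": 0.65},
    {"tx": 8,"ty": 0,"tz": 0,"wx": 0,"wy": 0,"wz": 0,"gripper": 0.65},
    {"tx": 10,"ty": 0,"tz": 0,"wx": 0,"wy": 0,"wz": 0,"gripper": 0.65},
  ],
)

```text
time: 8.42
position: [0.598, 0.0457, 0.0204]
tool_rot: [-2.177, -2.264, -0.0]
ft_force: [0.4, 0.7, 0.5]
grip_width: 0.654
grip_force: 0.0
```

```bash
python3 look.py pics/w8.png -0.01 0.033 0.044 0
```

```text
t 8.4167 tcp in tester [ 0.0393 -0.0525  0.0204] tool y yaw rel -0.005 [0.4 0.7 0.5]
cap in tester [ 0.0405 -0.0046  0.    ] yaw rel 0.001 cost 0.603
```

View pics/w8.png

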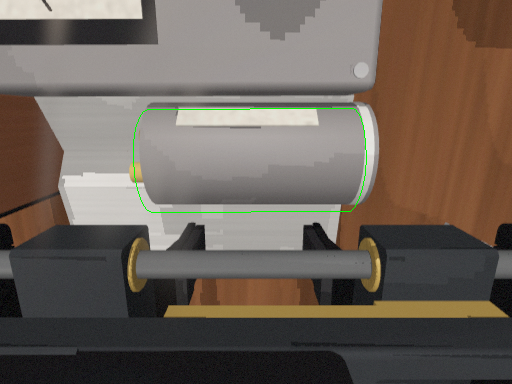

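The capacitor lies in the V with its strip up (240,117), plain end at px (375,150). The fit outline is disturbed by the grey housing. Now I'll go round to its plain end.

jog_arm(
  increments=[
    {"tx": -8,"ty": 0,"tz": 0,"wx": 0,"wy": 0,"wz": 0,"gripper": 0.65},
    {"tx": -10,"ty": 0,"tz": -40,"wx": 0,"wy": 0,"wz": 0,"gripper": 0},
    {"tx": -10,"ty": 0,"tz": -80,"wx": 0,"wy": 0,"wz": 0,"gripper": 0},
    {"tx": -10,"ty": 40,"tz": -80,"wx": 0,"wy": 0,"wz": 0,"gripper": 0},
    {"tx": -10,"ty": 80,"tz": -80,"wx": 0,"wy": 0,"wz": 0,"gripper": 0},
  ],
)

```text
time: 8.88
position: [0.6813, 0.0366, 0.1064]
tool_rot: [2.173, 2.257, 0.006]
ft_force: [1.5, 0.2, 0.9]
grip_width: 0.431
grip_force: 0.0
```

jog_arm(
  increments=[
    {"tx": 30,"ty": 16,"tz": 0,"wx": 0,"wy": 0,"wz": 0,"gripper": 0},
    {"tx": 62,"ty": 16,"tz": 0,"wx": 0,"wy": 0,"wz": 0,"gripper": 0},
    {"tx": 62,"ty": 16,"tz": 35,"wx": 0,"wy": 0,"wz": 0,"gripper": 0},
    {"tx": 62,"ty": 16,"tz": 70,"wx": 0,"wy": 0,"wz": 0,"gripper": 0},
    {"tx": 62,"ty": 16,"tz": 70,"wx": 0,"wy": 0,"wz": 0,"gripper": 0},
  ],
)

```text
time: 9.3
position: [0.687, 0.0992, 0.0228]
tool_rot: [-2.171, -2.261, 0.016]
ft_force: [-2.3, -1.1, -2.3]
grip_width: 0.061
grip_force: 0.0
```

Run:
```python
from bench import ctrl, vision
from h import *
T=np.array([.5565,.0964,.0443])
s=ctrl.get_state();print(s["time"],tw([0,0,-T[2]],np.asarray(s["position"])-np.r_[T[:2],0]).round(4))
a,b=vision.get_image("scene"),vision.get_image("side")
o=[]
for n,i in(("scene",a),("side",b)):
    im=i["color"].copy()
    for x in(.044,):
        h=cv2.convexHull(proj(i,tw(T,tw([x,0,0],CYL+[.0,0,.031]))).astype(np.int32));cv2.polylines(im,[h],True,(0,255,0))
    c=proj(i,tw(T,[.03,.02,.04])).astype(int)[0]
    o.append(cv2.resize(im[c[1]-60:c[1]+60,c[0]-65:c[0]+65],(390*1,360),interpolation=2))
cv2.imwrite("pics/c1.png",np.hstack(o))
```

```text
9.3 [[ 0.1305 -0.003   0.0228]]
```

View pics/c1.png

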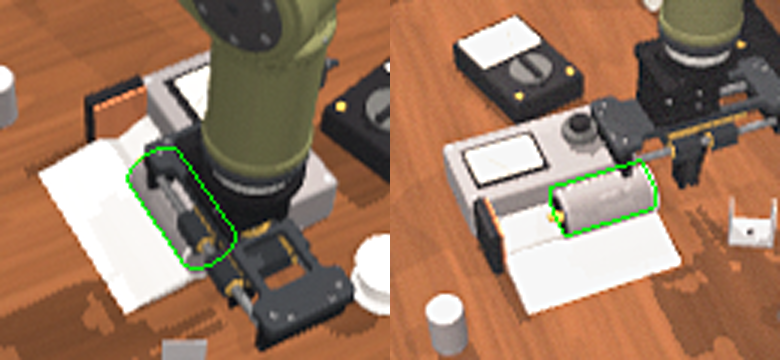

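jog_arm(
  increments=[
    {"tx": 2,"ty": -5,"tz": -2,"wx": 0,"wy": 0,"wz": 0,"gripper": 0},
    {"tx": 2,"ty": -10,"tz": -2,"wx": 0,"wy": 0,"wz": 0,"gripper": 0},
    {"tx": 2,"ty": -14,"tz": -2,"wx": 0,"wy": 0,"wz": 0,"gripper": 0},
    {"tx": 2,"ty": -18,"tz": -2,"wx": 0,"wy": 0,"wz": 0,"gripper": 0},
    {"tx": 2,"ty": -22,"tz": -2,"wx": 0,"wy": 0,"wz": 0,"gripper": 0},
  ],
)

```text
time: 9.82
position: [0.6701, 0.1018, 0.0338]
tool_rot: [2.177, 2.263, 0.002]
ft_force: [0.4, 0.2, -0.2]
grip_width: 0.005
grip_force: 0.0
```

jog_arm(
  increments=[
    {"tx": 0,"ty": -4,"tz": 0,"wx": 0,"wy": 0,"wz": 0,"gripper": 0},
    {"tx": 0,"ty": -8,"tz": 0,"wx": 0,"wy": 0,"wz": 0,"gripper": 0},
    {"tx": 0,"ty": -12,"tz": 0,"wx": 0,"wy": 0,"wz": 0,"gripper": 0},
    {"tx": 0,"ty": -16,"tz": 0,"wx": 0,"wy": 0,"wz": 0,"gripper": 0},
    {"tx": 0,"ty": -20,"tz": 0,"wx": 0,"wy": 0,"wz": 0,"gripper": 0},
  ],
)

```text
time: 10.23
position: [0.65, 0.1011, 0.0326]
tool_rot: [2.177, 2.264, 0.001]
ft_force: [1.1, 0.6, 0.1]
grip_width: 0.004
grip_force: 0.5
```

```bash
cat > look2.py <<'E'
from bench import ctrl, vision
from h import *
import sys
T=np.array([.5565,.0964,.0443])
s=ctrl.get_state();print(s["time"],tw([0,0,-T[2]],np.asarray(s["position"])-np.r_[T[:2],0]).round(4),np.round(s["ft_force"],1))
b=vision.get_image("side");cv2.imwrite(sys.argv[1],b["color"])
hsv=cv2.cvtColor(b["color"],cv2.COLOR_BGR2HSV);m=cv2.inRange(hsv,(20,110,110),(35,255,255))
x0,x1=float(sys.argv[2])-.02,float(sys.argv[2])+.02
v=[]
roi=np.zeros_like(m);h=cv2.convexHull(proj(b,tw(T,[[x,y,z] for x in(x0,x1) for y in(-.02,.02) for z in(.015,.05)])).astype(np.int32));cv2.fillConvexPoly(roi,h,1)
ys,xs=np.nonzero(m*roi);print("terminal px",len(xs),xs.min(initial=999),xs.max(initial=0),ys.mean() if len(ys) else None)
print("pred of tip at x=-70,-60..",proj(b,tw(T,[[x/1000,-.01,.031] for x in(-70,-60,-50,-40)])).round(1).tolist())
E
python3 look2.py pics/d1.png -0.035
```

```text
10.2333 [[0.0936 0.0006 0.0326]] [1.1 0.6 0.1]
terminal px 14 228 232 195.28571428571428
pred of tip at x=-70,-60.. [[215.9, 202.0], [219.1, 201.0], [222.2, 200.0], [225.3, 199.1]]
```

jog_arm(
  increments=[
    {"tx": 0,"ty": -4,"tz": 0,"wx": 0,"wy": 0,"wz": 0,"gripper": 0},
    {"tx": 0,"ty": -8,"tz": 0,"wx": 0,"wy": 0,"wz": 0,"gripper": 0},
    {"tx": 0,"ty": -12,"tz": 0,"wx": 0,"wy": 0,"wz": 0,"gripper": 0},
    {"tx": 0,"ty": -16,"tz": 0,"wx": 0,"wy": 0,"wz": 0,"gripper": 0},
    {"tx": 0,"ty": -20,"tz": 0,"wx": 0,"wy": 0,"wz": 0,"gripper": 0},
  ],
)

```text
time: 10.7
position: [0.6297, 0.1004, 0.0326]
tool_rot: [2.178, 2.264, 0.0]
ft_force: [1.0, 0.0, -0.5]
grip_width: -0.0
grip_force: 0.6
```

jog_arm(
  increments=[
    {"tx": 0,"ty": -3,"tz": 0,"wx": 0,"wy": 0,"wz": 0,"gripper": 0},
    {"tx": 0,"ty": -6,"tz": 0,"wx": 0,"wy": 0,"wz": 0,"gripper": 0},
    {"tx": 0,"ty": -8,"tz": 0,"wx": 0,"wy": 0,"wz": 0,"gripper": 0},
    {"tx": 0,"ty": -10,"tz": 0,"wx": 0,"wy": 0,"wz": 0,"gripper": 0},
    {"tx": 0,"ty": -12,"tz": 0,"wx": 0,"wy": 0,"wz": 0,"gripper": 0},
  ],
)

```text
time: 11.12
position: [0.618, 0.0999, 0.0325]
tool_rot: [2.178, 2.264, 0.0]
ft_force: [0.1, -0.1, -0.4]
grip_width: 0.006
grip_force: 0.6
```

```bash
python3 look2.py pics/d2.png -0.062
```

```text
11.1167 [[0.0616 0.0008 0.0325]] [ 0.1 -0.1 -0.4]
terminal px 16 218 222 198.5
pred of tip at x=-70,-60.. [[215.9, 202.0], [219.1, 201.0], [222.2, 200.0], [225.3, 199.1]]
```

jog_arm(
  increments=[
    {"tx": 0,"ty": -1,"tz": 0,"wx": 0,"wy": 0,"wz": 0,"gripper": 0},
    {"tx": 0,"ty": -2,"tz": 0,"wx": 0,"wy": 0,"wz": 0,"gripper": 0},
    {"tx": 0,"ty": -3,"tz": 0,"wx": 0,"wy": 0,"wz": 0,"gripper": 0},
    {"tx": 0,"ty": -4,"tz": 0,"wx": 0,"wy": 0,"wz": 0,"gripper": 0},
    {"tx": 0,"ty": -5,"tz": 0,"wx": 0,"wy": 0,"wz": 0,"gripper": 0},
  ],
)

```text
time: 11.58
position: [0.6131, 0.0997, 0.0325]
tool_rot: [2.178, 2.264, 0.0]
ft_force: [1.1, 0.5, 0.3]
grip_width: 0.004
grip_force: 0.6
```

jog_arm(
  increments=[
    {"tx": 0,"ty": -0.5,"tz": 0,"wx": 0,"wy": 0,"wz": 0,"gripper": 0},
    {"tx": 0,"ty": -1,"tz": 0,"wx": 0,"wy": 0,"wz": 0,"gripper": 0},
    {"tx": 0,"ty": -1,"tz": 0,"wx": 0,"wy": 0,"wz": 0,"gripper": 0},
    {"tx": 0,"ty": -1,"tz": 0,"wx": 0,"wy": 0,"wz": 0,"gripper": 0},
    {"tx": 0,"ty": -1,"tz": 0,"wx": 0,"wy": 0,"wz": 0,"gripper": 0},
  ],
)

```text
time: 12.0
position: [0.612, 0.0997, 0.0325]
tool_rot: [-2.178, -2.264, 0.0]
ft_force: [0.5, 1.1, 0.2]
grip_width: 0.007
grip_force: 0.4
```

jog_arm(
  increments=[
    {"tx": 0,"ty": -0.5,"tz": 0,"wx": 0,"wy": 0,"wz": 0,"gripper": 0},
    {"tx": 0,"ty": -1,"tz": 0,"wx": 0,"wy": 0,"wz": 0,"gripper": 0},
    {"tx": 0,"ty": -1,"tz": 0,"wx": 0,"wy": 0,"wz": 0,"gripper": 0},
    {"tx": 0,"ty": -1,"tz": 0,"wx": 0,"wy": 0,"wz": 0,"gripper": 0},
    {"tx": 0,"ty": -1,"tz": 0,"wx": 0,"wy": 0,"wz": 0,"gripper": 0},
  ],
)

```text
time: 12.42
position: [0.611, 0.0997, 0.0325]
tool_rot: [2.178, 2.264, -0.0]
ft_force: [1.6, 0.8, 0.8]
grip_width: 0.006
grip_force: 0.5
```

jog_arm(
  increments=[
    {"tx": 0,"ty": -0.5,"tz": 0,"wx": 0,"wy": 0,"wz": 0,"gripper": 0},
    {"tx": 0,"ty": -1,"tz": 0,"wx": 0,"wy": 0,"wz": 0,"gripper": 0},
    {"tx": 0,"ty": -1,"tz": 0,"wx": 0,"wy": 0,"wz": 0,"gripper": 0},
    {"tx": 0,"ty": -1,"tz": 0,"wx": 0,"wy": 0,"wz": 0,"gripper": 0},
    {"tx": 0,"ty": -1,"tz": 0,"wx": 0,"wy": 0,"wz": 0,"gripper": 0},
  ],
)

```text
time: 12.83
position: [0.61, 0.0996, 0.0325]
tool_rot: [-2.178, -2.264, 0.0]
ft_force: [1.5, 0.9, 0.3]
grip_width: 0.004
grip_force: 0.5
```

```bash
python3 look2.py pics/d3.png -0.065;python3 -c "
import cv2;a=cv2.imread('pics/d3.png')[150:240,180:290];cv2.imwrite('pics/d3c.png',cv2.resize(a,None,fx=6,fy=6,interpolation=2))"
```

```text
12.8333 [[0.0536 0.0009 0.0325]] [1.5 0.9 0.3]
terminal px 13 216 220 199.3846153846154
pred of tip at x=-70,-60.. [[215.9, 202.0], [219.1, 201.0], [222.2, 200.0], [225.3, 199.1]]
```

View pics/d3c.png

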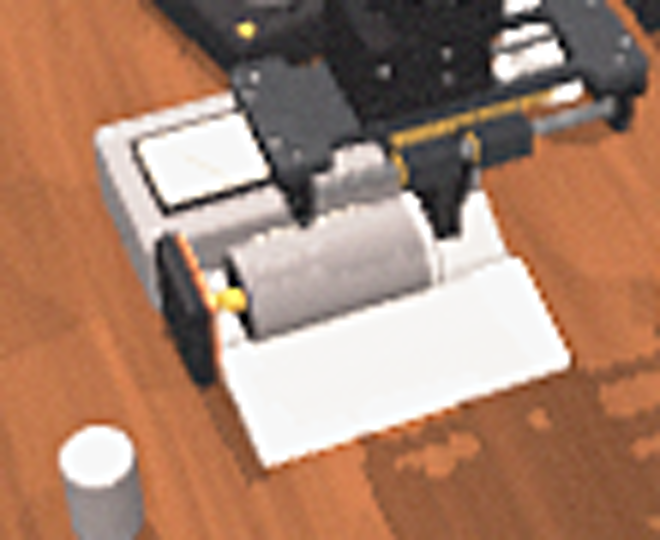

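The brass terminal at crop (230,298) is about at the copper plate (215,310), but the force has not risen yet. I'll creep on until it does.

jog_arm(
  increments=[
    {"tx": 0,"ty": -0.5,"tz": 0,"wx": 0,"wy": 0,"wz": 0,"gripper": 0},
    {"tx": 0,"ty": -1,"tz": 0,"wx": 0,"wy": 0,"wz": 0,"gripper": 0},
    {"tx": 0,"ty": -1,"tz": 0,"wx": 0,"wy": 0,"wz": 0,"gripper": 0},
    {"tx": 0,"ty": -1,"tz": 0,"wx": 0,"wy": 0,"wz": 0,"gripper": 0},
    {"tx": 0,"ty": -1,"tz": 0,"wx": 0,"wy": 0,"wz": 0,"gripper": 0},
  ],
)

```text
time: 13.3
position: [0.609, 0.0996, 0.0325]
tool_rot: [-2.178, -2.264, 0.0]
ft_force: [0.2, -0.1, 1.2]
grip_width: 0.005
grip_force: 0.5
```

jog_arm(
  increments=[
    {"tx": 0,"ty": -0.5,"tz": 0,"wx": 0,"wy": 0,"wz": 0,"gripper": 0},
    {"tx": 0,"ty": -0.5,"tz": 0,"wx": 0,"wy": 0,"wz": 0,"gripper": 0},
    {"tx": 0,"ty": -1,"tz": 0,"wx": 0,"wy": 0,"wz": 0,"gripper": 0},
    {"tx": 0,"ty": -1,"tz": 0,"wx": 0,"wy": 0,"wz": 0,"gripper": 0},
    {"tx": 0,"ty": -1,"tz": 0,"wx": 0,"wy": 0,"wz": 0,"gripper": 0},
  ],
)

```text
time: 13.72
position: [0.608, 0.0995, 0.0325]
tool_rot: [2.178, 2.264, -0.0]
ft_force: [0.9, 0.1, 0.6]
grip_width: 0.006
grip_force: 0.6
```

jog_arm(
  increments=[
    {"tx": 0,"ty": -0.5,"tz": 0,"wx": 0,"wy": 0,"wz": 0,"gripper": 0},
    {"tx": 0,"ty": -1,"tz": 0,"wx": 0,"wy": 0,"wz": 0,"gripper": 0},
    {"tx": 0,"ty": -1,"tz": 0,"wx": 0,"wy": 0,"wz": 0,"gripper": 0},
    {"tx": 0,"ty": -1,"tz": 0,"wx": 0,"wy": 0,"wz": 0,"gripper": 0},
    {"tx": 0,"ty": -1,"tz": 0,"wx": 0,"wy": 0,"wz": 0,"gripper": 0},
  ],
)

```text
time: 14.13
position: [0.607, 0.0995, 0.0325]
tool_rot: [-2.178, -2.264, 0.0]
ft_force: [2.0, -0.6, 0.1]
grip_width: 0.006
grip_force: 0.5
```

jog_arm(
  increments=[
    {"tx": 0,"ty": -0.5,"tz": 0,"wx": 0,"wy": 0,"wz": 0,"gripper": 0},
    {"tx": 0,"ty": -0.5,"tz": 0,"wx": 0,"wy": 0,"wz": 0,"gripper": 0},
    {"tx": 0,"ty": -1,"tz": 0,"wx": 0,"wy": 0,"wz": 0,"gripper": 0},
    {"tx": 0,"ty": -1,"tz": 0,"wx": 0,"wy": 0,"wz": 0,"gripper": 0},
    {"tx": 0,"ty": -1,"tz": 0,"wx": 0,"wy": 0,"wz": 0,"gripper": 0},
  ],
)

```text
time: 14.55
position: [0.606, 0.0994, 0.0325]
tool_rot: [2.178, 2.264, -0.0]
ft_force: [0.4, -0.2, 1.3]
grip_width: 0.007
grip_force: 0.6
```

```bash
python3 look2.py pics/d4.png -0.065;python3 -c "
import cv2;a=cv2.imread('pics/d4.png')[150:240,180:290];cv2.imwrite('pics/d4c.png',cv2.resize(a,None,fx=6,fy=6,interpolation=2))"
```

```text
14.55 [[0.0496 0.0008 0.0325]] [ 0.4 -0.2  1.3]
terminal px 10 213 218 199.3
pred of tip at x=-70,-60.. [[215.9, 202.0], [219.1, 201.0], [222.2, 200.0], [225.3, 199.1]]
```

jog_arm(
  increments=[
    {"tx": 0,"ty": -0.5,"tz": 0,"wx": 0,"wy": 0,"wz": 0,"gripper": 0},
    {"tx": 0,"ty": -0.5,"tz": 0,"wx": 0,"wy": 0,"wz": 0,"gripper": 0},
    {"tx": 0,"ty": -1,"tz": 0,"wx": 0,"wy": 0,"wz": 0,"gripper": 0},
    {"tx": 0,"ty": -1,"tz": 0,"wx": 0,"wy": 0,"wz": 0,"gripper": 0},
    {"tx": 0,"ty": -1,"tz": 0,"wx": 0,"wy": 0,"wz": 0,"gripper": 0},
  ],
)

```text
time: 15.02
position: [0.605, 0.0994, 0.0325]
tool_rot: [2.178, 2.264, -0.0]
ft_force: [0.5, 0.9, 0.5]
grip_width: 0.006
grip_force: 0.6
```

jog_arm(
  increments=[
    {"tx": 0,"ty": -0.5,"tz": 0,"wx": 0,"wy": 0,"wz": 0,"gripper": 0},
    {"tx": 0,"ty": -0.5,"tz": 0,"wx": 0,"wy": 0,"wz": 0,"gripper": 0},
    {"tx": 0,"ty": -1,"tz": 0,"wx": 0,"wy": 0,"wz": 0,"gripper": 0},
    {"tx": 0,"ty": -1,"tz": 0,"wx": 0,"wy": 0,"wz": 0,"gripper": 0},
    {"tx": 0,"ty": -1,"tz": 0,"wx": 0,"wy": 0,"wz": 0,"gripper": 0},
  ],
)

```text
time: 15.43
position: [0.604, 0.0993, 0.0325]
tool_rot: [-2.178, -2.264, 0.0]
ft_force: [0.4, -0.2, 1.6]
grip_width: 0.004
grip_force: 0.6
```

```bash
python3 look2.py pics/d5.png -0.068;python3 -c "
import cv2;a=cv2.imread('pics/d5.png')[170:220,195:275];cv2.imwrite('pics/d5c.png',cv2.resize(a,None,fx=9,fy=9,interpolation=2))"
```

```text
15.4333 [[0.0476 0.0008 0.0325]] [ 0.4 -0.2  1.6]
terminal px 7 216 218 199.71428571428572
pred of tip at x=-70,-60.. [[215.9, 202.0], [219.1, 201.0], [222.2, 200.0], [225.3, 199.1]]
```

View pics/d5c.png

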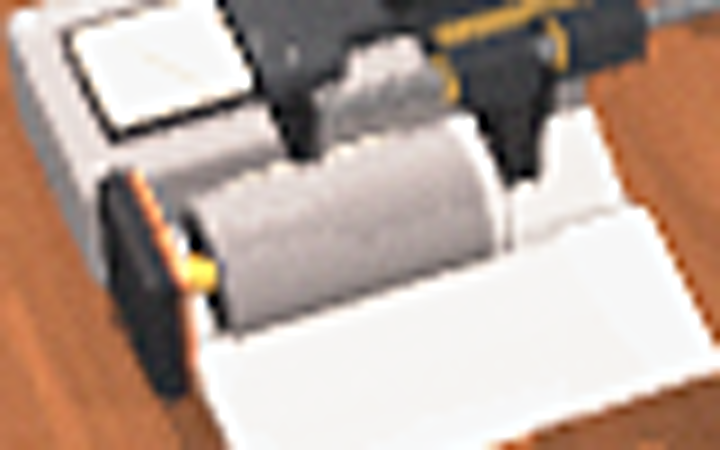

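The terminal (200,272) is right at the plate, and there is still no force rise, so I'll creep further.

jog_arm(
  increments=[
    {"tx": 0,"ty": -0.5,"tz": 0,"wx": 0,"wy": 0,"wz": 0,"gripper": 0},
    {"tx": 0,"ty": -0.5,"tz": 0,"wx": 0,"wy": 0,"wz": 0,"gripper": 0},
    {"tx": 0,"ty": -1,"tz": 0,"wx": 0,"wy": 0,"wz": 0,"gripper": 0},
    {"tx": 0,"ty": -1,"tz": 0,"wx": 0,"wy": 0,"wz": 0,"gripper": 0},
    {"tx": 0,"ty": -1,"tz": 0,"wx": 0,"wy": 0,"wz": 0,"gripper": 0},
  ],
)

```text
time: 15.9
position: [0.603, 0.0993, 0.0325]
tool_rot: [-2.178, -2.264, 0.0]
ft_force: [0.4, 1.1, 0.2]
grip_width: 0.004
grip_force: 0.6
```

jog_arm(
  increments=[
    {"tx": 0,"ty": -0.5,"tz": 0,"wx": 0,"wy": 0,"wz": 0,"gripper": 0},
    {"tx": 0,"ty": -0.5,"tz": 0,"wx": 0,"wy": 0,"wz": 0,"gripper": 0},
    {"tx": 0,"ty": -1,"tz": 0,"wx": 0,"wy": 0,"wz": 0,"gripper": 0},
    {"tx": 0,"ty": -1,"tz": 0,"wx": 0,"wy": 0,"wz": 0,"gripper": 0},
    {"tx": 0,"ty": -1,"tz": 0,"wx": 0,"wy": 0,"wz": 0,"gripper": 0},
  ],
)

```text
time: 16.32
position: [0.6024, 0.0993, 0.0326]
tool_rot: [2.177, 2.264, 0.001]
ft_force: [2.7, 0.1, -0.7]
grip_width: 0.004
grip_force: 1.2
```

jog_arm(
  increments=[
    {"tx": 0,"ty": -0.5,"tz": 0,"wx": 0,"wy": 0,"wz": 0,"gripper": 0},
    {"tx": 0,"ty": -0.5,"tz": 0,"wx": 0,"wy": 0,"wz": 0,"gripper": 0},
    {"tx": 0,"ty": -0.5,"tz": 0,"wx": 0,"wy": 0,"wz": 0,"gripper": 0},
    {"tx": 0,"ty": -0.5,"tz": 0,"wx": 0,"wy": 0,"wz": 0,"gripper": 0},
    {"tx": 0,"ty": -0.5,"tz": 0,"wx": 0,"wy": 0,"wz": 0,"gripper": 0},
  ],
)

```text
time: 16.73
position: [0.6023, 0.0994, 0.0328]
tool_rot: [2.177, 2.264, 0.002]
ft_force: [5.6, 1.3, -1.0]
grip_width: 0.005
grip_force: 2.5
```

jog_arm(
  increments=[
    {"tx": 0,"ty": 5,"tz": 0,"wx": 0,"wy": 0,"wz": 0,"gripper": 0},
    {"tx": 0,"ty": 18,"tz": 0,"wx": 0,"wy": 0,"wz": 0,"gripper": 0},
    {"tx": 0,"ty": 18,"tz": -35,"wx": 0,"wy": 0,"wz": 0,"gripper": 0},
    {"tx": 0,"ty": 18,"tz": -75,"wx": 0,"wy": 0,"wz": 0,"gripper": 0},
    {"tx": 5,"ty": 12,"tz": -100,"wx": 0,"wy": 0,"wz": 0,"gripper": 0},
  ],
)

```text
time: 17.15
position: [0.6137, 0.1039, 0.1344]
tool_rot: [-2.179, -2.262, 0.002]
ft_force: [0.8, 0.4, -0.2]
grip_width: 0.007
grip_force: 0.0
```

jog_arm(
  increments=[
    {"tx": 0,"ty": -5,"tz": -10,"wx": 0,"wy": 0,"wz": 0,"gripper": 0},
    {"tx": 0,"ty": -10,"tz": -10,"wx": 0,"wy": 0,"wz": 0,"gripper": 0},
    {"tx": 0,"ty": -10,"tz": -10,"wx": 0,"wy": 0,"wz": 0,"gripper": 0},
    {"tx": 0,"ty": -10,"tz": -10,"wx": 0,"wy": 0,"wz": 0,"gripper": 0},
    {"tx": 0,"ty": -10,"tz": -10,"wx": 0,"wy": 0,"wz": 0,"gripper": 0},
  ],
)

```text
time: 17.57
position: [0.6021, 0.1035, 0.1403]
tool_rot: [-2.177, -2.262, 0.005]
ft_force: [-0.8, -0.1, -0.0]
grip_width: 0.007
grip_force: 0.0
```

Run:
```python
from bench import ctrl, vision
from h import *
T=np.array([.5565,.0964,.0443])
s=ctrl.get_state();print(s["time"],tw([0,0,-T[2]],np.asarray(s["position"])-np.r_[T[:2],0]).round(4))
w=vision.get_image("wrist");im=w["color"].copy()
def draw(P,c): cv2.polylines(im,[proj(w,tw(T,P)).astype(np.int32)],True,c)
for q in th: pass
draw(np.c_[.0494+.012*np.cos(th),.0839+.012*np.sin(th),np.full(24,.068)],(0,255,0))
draw(tw([-.01,0,0],[[-.05,-.02165,.031],[.05,-.025,.031],[.05,.025,.031],[-.05,.025,.031]]),(0,0,255))
draw([[-.07,-.026,.06],[-.07,.03,.06],[-.07,.03,.06]],(255,0,0))
for n in("scene","side"): 
    i=vision.get_image(n); print(n,[ (np.round(d["bbox"]).tolist(),round(d["conf"],2)) for d in vision.spot_in(n,"test_button")][:2],proj(i,tw(T,[.0494,.0839,.068])).round(1))
cv2.imwrite("pics/e1.png",im)
```

```text
17.5667 [[0.0458 0.0051 0.1403]]
scene [([333.0, 206.0, 356.0, 235.0], 0.67), ([304.0, 175.0, 318.0, 184.0], 0.37)] [[307.2 178.7]]
side [] [[241.  162.5]]
```

View pics/e1.png

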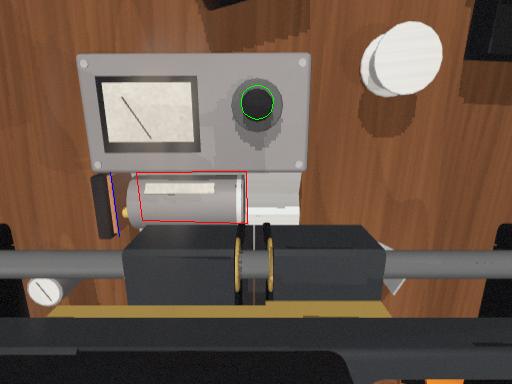

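The wrist view shows the button (257,103) matching the prediction, and the terminal tip (123,211) at the copper face. Pressing now.

jog_arm(
  increments=[
    {"tx": 27,"ty": 3,"tz": 0,"wx": 0,"wy": 0,"wz": 0,"gripper": 0},
    {"tx": 54,"ty": 3,"tz": 10,"wx": 0,"wy": 0,"wz": 0,"gripper": 0},
    {"tx": 79,"ty": 4,"tz": 30,"wx": 0,"wy": 0,"wz": 0,"gripper": 0},
    {"tx": 79,"ty": 4,"tz": 55,"wx": 0,"wy": 0,"wz": 0,"gripper": 0},
    {"tx": 79,"ty": 4,"tz": 62,"wx": 0,"wy": 0,"wz": 0,"gripper": 0},
  ],
)

```text
time: 18.23
position: [0.6015, 0.1851, 0.0769]
tool_rot: [-2.171, -2.266, 0.006]
ft_force: [-1.1, -1.7, -0.5]
grip_width: 0.005
grip_force: 0.0
```

jog_arm(
  increments=[
    {"tx": 0,"ty": 0,"tz": 4,"wx": 0,"wy": 0,"wz": 0,"gripper": 0},
    {"tx": 0,"ty": 0,"tz": 8,"wx": 0,"wy": 0,"wz": 0,"gripper": 0},
    {"tx": 0,"ty": 0,"tz": 12,"wx": 0,"wy": 0,"wz": 0,"gripper": 0},
    {"tx": 0,"ty": 0,"tz": 14,"wx": 0,"wy": 0,"wz": 0,"gripper": 0},
    {"tx": 0,"ty": 0,"tz": 15,"wx": 0,"wy": 0,"wz": 0,"gripper": 0},
  ],
)

```text
time: 18.65
position: [0.6053, 0.1823, 0.0666]
tool_rot: [2.178, 2.261, 0.001]
ft_force: [-1.5, -2.1, 4.4]
grip_width: 0.007
grip_force: 1.9
```

jog_arm(
  increments=[
    {"tx": 0,"ty": 0,"tz": 1,"wx": 0,"wy": 0,"wz": 0,"gripper": 0},
    {"tx": 0,"ty": 0,"tz": 1,"wx": 0,"wy": 0,"wz": 0,"gripper": 0},
    {"tx": 0,"ty": 0,"tz": 1,"wx": 0,"wy": 0,"wz": 0,"gripper": 0},
    {"tx": 0,"ty": 0,"tz": 1,"wx": 0,"wy": 0,"wz": 0,"gripper": 0},
    {"tx": 0,"ty": 0,"tz": 1,"wx": 0,"wy": 0,"wz": 0,"gripper": 0},
  ],
)

```text
time: 19.07
position: [0.6053, 0.1823, 0.0664]
tool_rot: [2.177, 2.261, 0.0]
ft_force: [-1.4, -2.8, 8.1]
grip_width: 0.006
grip_force: 3.9
```

The force rose to 8 N at z = 66 mm, so something rigid stopped the fingers, maybe the collar. I'll check the button's shape in the pictures I already have.

Run:
```python
import cv2,numpy as np
c=lambda f,x,y,r:cv2.resize(cv2.imread(f)[y-r:y+r,x-r:x+r],(390,390),interpolation=2)
cv2.imwrite("pics/f.png",np.hstack([c("pics/e1.png",257,105,32),c("pics/side0.png",241,166,18)]))
```

```text
(no output)
```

View pics/f.png

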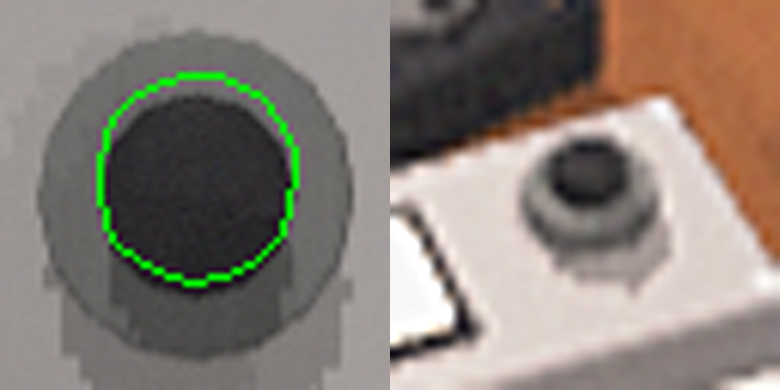

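The disc stands clearly above the collar, and my contact point is about 3 mm off in x and 1.5 mm off in y. I'll lift, centre, and press again.

jog_arm(
  increments=[
    {"tx": 0,"ty": 0,"tz": -8,"wx": 0,"wy": 0,"wz": 0,"gripper": 0},
    {"tx": 0,"ty": 0,"tz": -14,"wx": 0,"wy": 0,"wz": 0,"gripper": 0},
    {"tx": -1.5,"ty": -3,"tz": -14,"wx": 0,"wy": 0,"wz": 0,"gripper": 0},
    {"tx": -1.5,"ty": -3,"tz": -14,"wx": 0,"wy": 0,"wz": 0,"gripper": 0},
    {"tx": -1.5,"ty": -3,"tz": -10,"wx": 0,"wy": 0,"wz": 0,"gripper": 0},
  ],
)

```text
time: 19.48
position: [0.6015, 0.182, 0.075]
tool_rot: [2.177, 2.264, 0.001]
ft_force: [0.2, -0.2, 0.3]
grip_width: 0.008
grip_force: 0.0
```

jog_arm(
  increments=[
    {"tx": 0,"ty": 0,"tz": 1,"wx": 0,"wy": 0,"wz": 0,"gripper": 0},
    {"tx": 0,"ty": 0,"tz": 2,"wx": 0,"wy": 0,"wz": 0,"gripper": 0},
    {"tx": 0,"ty": 0,"tz": 3,"wx": 0,"wy": 0,"wz": 0,"gripper": 0},
    {"tx": 0,"ty": 0,"tz": 4,"wx": 0,"wy": 0,"wz": 0,"gripper": 0},
    {"tx": 0,"ty": 0,"tz": 4,"wx": 0,"wy": 0,"wz": 0,"gripper": 0},
  ],
)

```text
time: 19.9
position: [0.601, 0.1818, 0.0702]
tool_rot: [-2.177, -2.264, 0.001]
ft_force: [-1.3, 0.2, 2.3]
grip_width: 0.004
grip_force: 1.0
```

jog_arm(
  increments=[
    {"tx": 0,"ty": 0,"tz": 1,"wx": 0,"wy": 0,"wz": 0,"gripper": 0},
    {"tx": 0,"ty": 0,"tz": 2,"wx": 0,"wy": 0,"wz": 0,"gripper": 0},
    {"tx": 0,"ty": 0,"tz": 3,"wx": 0,"wy": 0,"wz": 0,"gripper": 0},
    {"tx": 0,"ty": 0,"tz": 3,"wx": 0,"wy": 0,"wz": 0,"gripper": 0},
    {"tx": 0,"ty": 0,"tz": 3,"wx": 0,"wy": 0,"wz": 0,"gripper": 0},
  ],
)

```text
time: 20.32
position: [0.6013, 0.1819, 0.0676]
tool_rot: [2.178, 2.264, -0.0]
ft_force: [-0.8, -1.2, 3.2]
grip_width: 0.005
grip_force: 1.6
```

jog_arm(
  increments=[
    {"tx": 0,"ty": 0,"tz": 1,"wx": 0,"wy": 0,"wz": 0,"gripper": 0},
    {"tx": 0,"ty": 0,"tz": 2,"wx": 0,"wy": 0,"wz": 0,"gripper": 0},
    {"tx": 0,"ty": 0,"tz": 3,"wx": 0,"wy": 0,"wz": 0,"gripper": 0},
    {"tx": 0,"ty": 0,"tz": 3,"wx": 0,"wy": 0,"wz": 0,"gripper": 0},
    {"tx": 0,"ty": 0,"tz": 3,"wx": 0,"wy": 0,"wz": 0,"gripper": 0},
  ],
)

```text
time: 20.73
position: [0.6014, 0.1819, 0.0663]
tool_rot: [2.177, 2.264, -0.0]
ft_force: [-5.6, -2.3, 12.8]
grip_width: 0.006
grip_force: 6.5
```

jog_arm(
  increments=[
    {"tx": 0,"ty": 0,"tz": -4,"wx": 0,"wy": 0,"wz": 0,"gripper": 0},
    {"tx": 0,"ty": 0,"tz": -7,"wx": 0,"wy": 0,"wz": 0,"gripper": 0},
    {"tx": 0,"ty": 0,"tz": -7,"wx": 0,"wy": 0,"wz": 0,"gripper": 0},
    {"tx": 0,"ty": 0,"tz": -7,"wx": 0,"wy": 0,"wz": 0,"gripper": 0},
    {"tx": 0,"ty": 0,"tz": -7,"wx": 0,"wy": 0,"wz": 0,"gripper": 0},
  ],
)

```text
time: 21.15
position: [0.6018, 0.1821, 0.0713]
tool_rot: [2.177, 2.264, 0.002]
ft_force: [0.3, 1.2, 1.9]
grip_width: 0.005
grip_force: 0.8
```

jog_arm(
  increments=[
    {"tx": 0,"ty": 0,"tz": -2,"wx": 0,"wy": 0,"wz": 0,"gripper": 0},
    {"tx": 0,"ty": 0,"tz": -2,"wx": 0,"wy": 0,"wz": 0,"gripper": 0},
    {"tx": 0,"ty": 0,"tz": -2,"wx": 0,"wy": 0,"wz": 0,"gripper": 0},
    {"tx": 0,"ty": 0,"tz": -2,"wx": 0,"wy": 0,"wz": 0,"gripper": 0},
    {"tx": 0,"ty": 0,"tz": -2,"wx": 0,"wy": 0,"wz": 0,"gripper": 0},
  ],
)

```text
time: 21.57
position: [0.6011, 0.1816, 0.0731]
tool_rot: [-2.178, -2.264, 0.001]
ft_force: [-0.8, 0.1, 0.0]
grip_width: 0.006
grip_force: 0.0
```

jog_arm(
  increments=[
    {"tx": 0,"ty": 0,"tz": -2,"wx": 0,"wy": 0,"wz": 0,"gripper": 0},
    {"tx": 0,"ty": 0,"tz": -2,"wx": 0,"wy": 0,"wz": 0,"gripper": 0},
    {"tx": 0,"ty": 0,"tz": -2,"wx": 0,"wy": 0,"wz": 0,"gripper": 0},
    {"tx": 0,"ty": 0,"tz": -2,"wx": 0,"wy": 0,"wz": 0,"gripper": 0},
    {"tx": 0,"ty": 0,"tz": -2,"wx": 0,"wy": 0,"wz": 0,"gripper": 0},
  ],
)

```text
time: 21.98
position: [0.6013, 0.1818, 0.0755]
tool_rot: [2.178, 2.264, -0.0]
ft_force: [-0.3, -0.7, -0.1]
grip_width: 0.005
grip_force: 0.0
```

The readings fit: the button meets the fingers at about z = 72 mm and bottoms at 66 mm. That is the full 6 mm travel, with the force reaching about 4 N before the stop. It has now been released, so I'll retreat and check.

jog_arm(
  increments=[
    {"tx": 0,"ty": 0,"tz": -25,"wx": 0,"wy": 0,"wz": 0,"gripper": 0},
    {"tx": 0,"ty": 0,"tz": -60,"wx": 0,"wy": 0,"wz": 0,"gripper": 0},
    {"tx": -25,"ty": 0,"tz": -80,"wx": 0,"wy": 0,"wz": 0,"gripper": 0},
    {"tx": -60,"ty": 0,"tz": -80,"wx": 0,"wy": 0,"wz": 0,"gripper": 0},
    {"tx": -77,"ty": 0,"tz": -80,"wx": 0,"wy": 0,"wz": 0,"gripper": 0},
  ],
)

```text
time: 22.4
position: [0.606, 0.101, 0.1574]
tool_rot: [2.177, 2.258, 0.001]
ft_force: [0.5, -0.2, -1.0]
grip_width: 0.002
grip_force: 0.0
```

Run:
```python
from bench import ctrl, vision
from h import *
b=vision.get_image("side")["color"];o=cv2.imread("pics/d5.png")
w=vision.get_image("wrist");T=[.5565,.0964,.0443]
# white ring (plain end) and terminal vs plate in side view, before/after the press
for n,i in(("before",o),("after",b)):
    m=cv2.inRange(cv2.cvtColor(i,cv2.COLOR_BGR2HSV),(20,110,110),(35,255,255))[190:210,205:230]
    ys,xs=np.nonzero(m);print(n,"terminal",len(xs),xs.min(initial=99)+205,xs.max(initial=0)+205,round(ys.mean()+190,1) if len(xs) else "")
r=np.s_[185:215,205:262]; print("patch diff",np.abs(o[r].astype(int)-b[r]).mean().round(1))
wi=w["color"];hsv=cv2.cvtColor(wi,cv2.COLOR_BGR2HSV)
for x in(-.074,-.070,-.065): print(x,proj(w,tw(T,[x,-.01,.031])).round(1))
m=cv2.inRange(hsv,(20,110,90),(35,255,255));c=proj(w,tw(T,[-.068,0,.031])).astype(int)[0]
ys,xs=np.nonzero(m[c[1]-30:c[1]+30,c[0]-20:c[0]+25]);print("wrist terminal cols",xs.min(initial=99)+c[0]-20,xs.max(initial=0)+c[0]-20)
m=cv2.inRange(hsv,(5,80,80),(16,255,255));mm=m[c[1]-10:c[1]+15,c[0]-30:c[0]+12];ys,xs=np.nonzero(mm);print("copper cols",np.percentile(xs,[5,50,95])+c[0]-30 if len(xs) else 0)
print(ctrl.get_state()["time"])
```

```text
before terminal 7 216 218 199.7
after terminal 6 216 217 200.2
patch diff 10.0
-0.074 [[127.4 197.9]]
-0.07 [[131.5 197.8]]
-0.065 [[136.6 197.8]]
wrist terminal cols 124 128
copper cols [112.   119.   126.85]
22.5
```

```bash
python3 -c "
from bench import ctrl
print(ctrl.close_job())"
```

```text
the job is handed in; nothing more can be done
None
```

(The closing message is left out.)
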